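# Hold the dark box open by its lever

## Robot

A 6-joint arm with a two-finger parallel gripper is mounted at the origin on the work surface. World frame = base frame: x ahead of the robot, y to its left, z up, the work surface at z = 0. Lengths are in m, angles in rad, forces in N, time in s.
With the tool pointing down it reaches from about 0.3 to 0.775 m from the base axis. Payload 14.6 kg.
Tool frame: the origin (TCP) lies on the centre line of the jaws, within the pads' length; the fingertips stand 14 mm ahead of it and the grasp point (between the pads) lies 5 mm behind it; x points along the fingers, y is the direction in which the jaws open and shut, and the axes are right-handed (so a half turn about x gives the same grasp; the last joint's range is limited). The gripper opens to 94 mm and grips with 3 to 60 N. Pads are 16 mm wide; open, the fingers measure 119 mm over their backs; the gripper's body (75 mm by 177 mm) begins 78 mm behind the grasp point.
Start: joints at [1.136, 0.3, 1.521, -0, 1.321, -0.067], TCP at [0.198, 0.513, 0.199] pointing down, gripper open.
Joint ranges: [-3.03, 3.03], [-0.79, 2.21], [0.23, 2.52], [-1.04, 4.18], [0, 3.07], [-2.55, 2.55]. Speed limits (rad/s): [2.22, 2.22, 2.57, 3.14, 3.14, 3.14].

## Interface

Orientations are given as [roll, pitch, yaw] about the fixed x, y, z axes, in that order (R = Rz(yaw) Ry(pitch) Rx(roll)).
In Python, from station import * gives the robot as it stands. The module is installed in compiled form; this text tells all that it offers.
- The arm moves only by the shell command python3 -m handwheel 'ROWS' [FORCE]. ROWS is JSON, a list of rows, each a list of 3 entries, a list of its own where there are three numbers: the shift along the tool's x, y, z in mm, then the turn about the tool's x in rad, then the gripper command: -1 is fully open, 1 is shut, values between are in proportion. In form: [[[dx, dy, dz], spin, gripper], ...]. A call has exactly 5 rows; each row is the pose to reach, as a shift and turn from the pose measured when the call began, along the tool's axes at that moment; what a row does not reach only later rows make up. A row lasts 1/10 s, in which the tool goes at most 50 mm and 8.59 degrees, less where a joint would pass 70% of its speed; a pose out of reach is approached as far as the arm can. A call with a gripper value outside its range is refused whole. The fingers move at their own pace and stop on an object; FORCE is the grip in N (left out, the last holds). Time passes only in rows, so rows that repeat a pose let the fingers close, or fill a call up. It gives the time, the measured TCP pose, the force and the opening at its end, in the units of the state.
- get_obs(): the state, without advancing time (a new reading comes with each control period).
- camera(name): name is "side" or "top" or "wrist"; returns (picture, depth): 400x640x3 uint8, blue, green, red; 400x640 float32, m along the optical axis (not along the pixel's ray), 0 where there is no reading.
- camera_info(name): a dict with "fx", "fy", "cx", "cy" (pixels), "extrinsics" (4x4, takes a point from camera to world coordinates). Camera axes: x right, y down, z forward; pixel columns grow to the right and rows downward; lengths in m; the calibration is good to about 2 mm. A picture is of the moment at which its call begins: read the wrist's pose just before it. camera_info takes no time and is no camera call; for the wrist camera it gives the pose at the moment of the call.
- hand_in(): hands the job in, once; it reports no verdict.
The state is a dict: "time_s": time; "qpos": joint angles; "joint_vel": joint speeds; "tau": joint torques, N m; "ee_pos": TCP position; "eef_rot": TCP orientation; "force": force on the tool from outside, world axes, zero at the start; "moment": the same for the moment, N m; "grip_width": finger opening in m.
Only numpy, scipy, OpenCV 4.12 (cv2) and the standard library are available. Lean on these libraries where they do the work, as an engineer would, in place of code of your own. Each camera call takes 0.05 s, during which the arm holds its last target. There are 200 camera calls.

## Task

A tray of reagent bottles has been left under the raised black pad at the long end of the dark box's lever. Slide it along the bench until it is well clear of the lever on the robot's side, without lifting or tipping it (a fingertip in its empty compartment will draw it along); then press the lever's pad smoothly down as far as it goes, so that the lever alone raises the heavy steel flap, and finish while still holding the lever down with the fingers. Nothing is to be grasped, the flap is not to be touched, and the other things on the bench stay where they are.

Things in the scene. Friction and masses are not known exactly. Their poses are not given: they have to be found in the camera images.
- darkbox: White box on a steel base plate, fixed. Origin on the bench under the lever's fulcrum pin; z up, +y along the lever towards the box, -x towards the robot (within 0.2 rad). Plate 160 (x) by 340 (y -110 to +230), 6 thick. Fulcrum cheeks 48 (x) by 40 (y), 148 high. Stop post under the lever at y -75, 92 high. Box 160 (x), y +100 to +220, 113 high, covered by the flap.
- lever (a joint): Turn of the lever about its pin (along the box's x, 130 above the bench), rad: 0 at rest, pad up, bar tilted 0.33 up towards the pad; 0.68 fully down at its stop, tilted 0.35 the other way. Pressing the pad takes about 6 to 11 N at first and 3 to 6 N near the bottom (the flap's weight); it swings back up if let go.
- lever_pad (a point): Middle of the pad's upper face, 200 from the pin on the box's -y side, 7 above the bar's middle. Pad: black plastic, 44 (x) by 70 (along the lever), 12 thick; steel bar 22 wide, 10 thick. Point about 201 above the bench at rest, 68 fully down, moving on an arc about the pin (box y -187, -200, -190). The short arm is 85 long, its free roller under the flap's lip.
- flap (a joint): Opening of the flap, rad: 0 shut, about 0.42 when the lever is fully down. Nothing but the lever holds it up.
- flap_lip (a point): Middle of the upper edge of the flap's free end: steel plate 160 (x) by 148 (y) by 20 thick, about 3.7 kg, lying on the box with its top 135 above the bench; hinge at the box's y +210, lip over the lever's short end at y +62.
- tray: Loose grey open tray, about 0.6 kg, 150 (its x) by 85 (its y), walls 45 high, 5 thick, floor 5 thick, on the bench. Origin at the centre of its underside, z up. A wall across the middle: its -x half (towards the robot) is empty; in its +x half, under the lever, four bottles are fixed, 29 across, tops 90 above the bench, which would stop the lever.
- tray_well (a point): Middle of the floor of the tray's empty compartment, 5 above the bench; the compartment is about 67 (tray x) by 75 (tray y) inside and 40 deep.
- tray_cornerA (a point): Lower corner of the tray at its bottle end (tray x = +75), on its +y side. The tray is clear when corners A and B both lie more than 24 to the -x side of the lever's middle line, in the dark box's frame.
- tray_cornerB (a point): Lower corner of the tray at its bottle end (tray x = +75), on its -y side.
- reagent: bystander: amber glass bottle, 60 across, 140 tall; loose, to be left alone. Origin at the centre of its underside.
- beaker: bystander: glass beaker, 68 across, 85 tall; loose, to be left alone. Origin at the centre of its underside.
- jar: bystander: white plastic jar, 60 across, 80 tall; loose, to be left alone. Origin at the centre of its underside.
- dishes: bystander: stack of two clear lidded dishes, 86 across, 44 tall; loose, to be left alone. Origin at the centre of its underside.
- slidebox: bystander: flat slide box, 90 by 100, 33 tall; loose, to be left alone. Origin at the centre of its underside.
- wash: bystander: white plastic bottle, 64 across, 170 tall; loose, to be left alone. Origin at the centre of its underside.
Things that resemble listed ones, but are neither listed nor needed, are in the scene too. Leave any red or yellow look-alike of the tray alone.

How it is judged:
By the outcome, as a careful person would: the job done as asked, in the order asked, and still so for the second after the job is handed in, while the arm keeps its last pose, push and grip.
It also fails if it takes over 40 s, if anything falls off the work surface, if the arm or the gripper's body presses on something with over 40 N, if the wrist force passes 120 N, or if a joint passes its speed limit or range.

## Working session

There is one attempt and no reset: what is moved stays moved. The work goes in short steps, Python scripts to look and compute and a shell command to move; the robot and the scene stay as the last step left them, time stands still between calls to the robot, and variables do not carry over. Pictures are saved under pics/ and viewed, about 8 in all and at most 12, crops included, and the job is handed in when it is done.

```bash
mkdir -p pics; cat > h.py <<'E'
from station import *
import numpy as np, cv2
def ray(name,u,v,ci=None):
    c=ci or camera_info(name);E=np.array(c["extrinsics"])
    d=E[:3,:3]@np.array([(u-c["cx"])/c["fx"],(v-c["cy"])/c["fy"],1.]);return E[:3,3],d
def onz(name,u,v,z):
    o,d=ray(name,u,v);return o+d*(z-o[2])/d[2]
def cloud(name,dep):
    c=camera_info(name);E=np.array(c["extrinsics"]);v,u=np.mgrid[:400,:640]
    p=np.stack([(u-c["cx"])/c["fx"]*dep,(v-c["cy"])/c["fy"]*dep,dep],-1)
    return p@E[:3,:3].T+E[:3,3]
E
python3 - <<'E'
from h import *
o=get_obs();print(o["time_s"],o["ee_pos"],o["eef_rot"],o["force"])
for n in("top","side"):
    im,d=camera(n);cv2.imwrite(f"pics/{n}0.png",im);np.save(f"pics/{n}0.npy",d)
    print(n,np.round(camera_info(n)["extrinsics"],2).tolist(),camera_info(n)["fx"],(d>0).mean())
E
```

```text
0.0 [0.19765794 0.51297346 0.19849007] [-1.63399593  1.56962955 -2.00175929] [-0.14020879 -0.53469592 -0.2446184 ]
top [[-0.0, -1.0, 0.07, 0.46], [-1.0, 0.0, 0.01, 0.0], [-0.01, -0.07, -1.0, 1.49], [0.0, 0.0, 0.0, 1.0]] 500.4904688437121 0.9959296875
side [[0.7, -0.34, 0.63, -0.19], [-0.71, -0.35, 0.61, -0.71], [0.01, -0.88, -0.48, 0.72], [0.0, 0.0, 0.0, 1.0]] 518.4550609115187 0.99184375
```

View pics/top0.png

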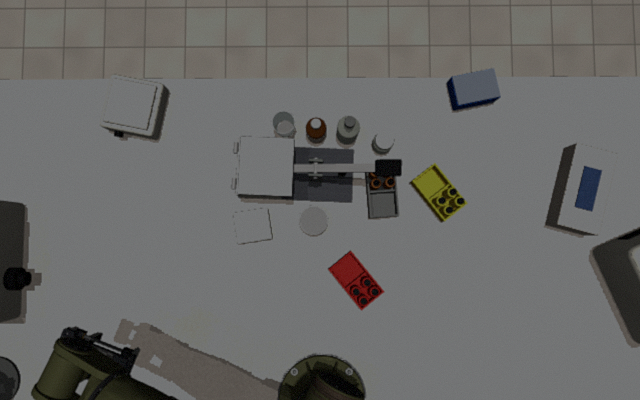

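View pics/side0.png

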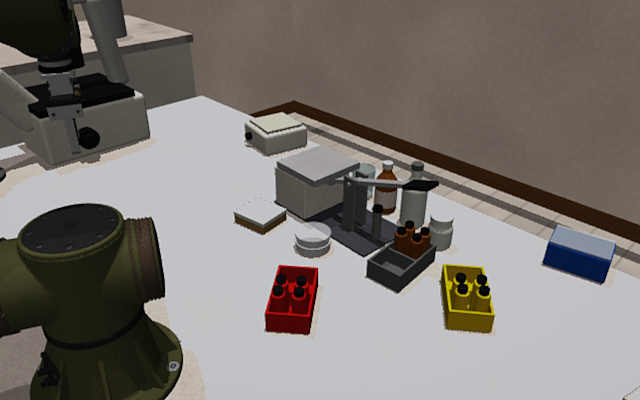

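```bash
python3 - <<'E'
from h import *
im=cv2.imread("pics/top0.png");d=np.load("pics/top0.npy");P=cloud("top",d)
cv2.imwrite("pics/crop1.png",cv2.resize(im[120:320,220:480],None,fx=3,fy=3,interpolation=cv2.INTER_CUBIC))
def rect(m,name):
    m=m.astype(np.uint8);n,l,s,c=cv2.connectedComponentsWithStats(m)
    for i in range(1,n):
        if s[i,4]<40: continue
        q=P[l==i];r=cv2.minAreaRect((q[:,:2]*1000).astype(np.float32))
        print(name,c[i].round(),s[i,4],"z",np.median(q[:,2]).round(3),"c",np.round(r[0]),"s",np.round(r[1]),"a",round(r[2],1))
Z=P[...,2];X,Y=P[...,0],P[...,1]
roi=np.zeros(Z.shape,bool);roi[100:320,220:480]=1
rect(roi&(Z>.02)&(Z<.06),"20-60")
rect(roi&(Z>.12)&(Z<.15),"flap/lever")
rect(roi&(Z>.17),"pad")
rect(roi&(Z>.003)&(Z<.012),"plate")
rect(roi&(Z>.06),"60+")
g=im.astype(int);dk=roi&(g.max(2)<40)&(Z>.15)
rect(dk,"blackpad")
E
```

```text
20-60 [464. 105.] 115 z 0.044 c [ 850. -425.] s [80. 27.] a 80.2
20-60 [282. 119.] 103 z 0.043 c [805. 113.] s [31. 57.] a 20.5
20-60 [316. 139.] 56 z 0.041 c [756.  16.] s [59. 24.] a 88.6
20-60 [379. 148.] 97 z 0.048 c [ 731. -172.] s [58. 39.] a 47.2
20-60 [345. 140.] 54 z 0.04 c [750. -72.] s [57. 19.] a 79.9
20-60 [438. 194.] 597 z 0.041 c [ 594. -341.] s [150.  88.] a 37.6
20-60 [381. 196.] 404 z 0.042 c [ 587. -177.] s [130.  87.] a 4.1
20-60 [313. 220.] 686 z 0.044 c [515.  23.] s [84. 84.] a 0.1
20-60 [252. 226.] 1110 z 0.033 c [498. 202.] s [ 92. 103.] a 8.5
20-60 [356. 281.] 424 z 0.044 c [341. -99.] s [151.  85.] a 39.0
flap/lever [316. 124.] 87 z 0.14 c [773.  16.] s [25. 26.] a 90.0
flap/lever [348. 128.] 115 z 0.127 c [767. -75.] s [47. 38.] a 87.3
flap/lever [266. 166.] 3178 z 0.135 c [658. 151.] s [152. 161.] a 87.4
flap/lever [315. 168.] 405 z 0.138 c [651.  15.] s [97. 56.] a 63.6
pad [351. 122.] 46 z 0.171 c [771. -79.] s [21. 27.] a 67.1
pad [382. 168.] 637 z 0.197 c [586. -80.] s [ 97. 288.] a 38.2
plate [285. 126.] 112 z 0.006 c [798. 111.] s [38. 45.] a 42.5
p
[... 567 characters left out ...]
.9
60+ [316. 128.] 374 z 0.1 c [630.  20.] s [ 58. 342.] a 88.0
60+ [384. 140.] 287 z 0.079 c [ 739. -180.] s [51. 51.] a 31.1
60+ [289. 167.] 4898 z 0.135 c [595.  38.] s [458. 248.] a 76.0
60+ [376. 184.] 84 z 0.081 c [542. -80.] s [ 26. 236.] a 44.3
60+ [390. 183.] 84 z 0.082 c [ 618. -194.] s [26. 26.] a 46.3
60+ [455. 197.] 187 z 0.081 c [ 534. -194.] s [ 57. 419.] a 13.1
60+ [440. 201.] 93 z 0.08 c [ 521. -172.] s [ 27. 371.] a 15.3
60+ [448. 210.] 92 z 0.083 c [ 495. -186.] s [ 27. 384.] a 14.7
60+ [370. 287.] 176 z 0.081 c [385. -82.] s [224.  28.] a 42.1
60+ [359. 296.] 176 z 0.082 c [363. -55.] s [224.  27.] a 38.4
blackpad [387. 168.] 435 z 0.201 c [ 642. -169.] s [66. 42.] a 87.9
```

View pics/crop1.png

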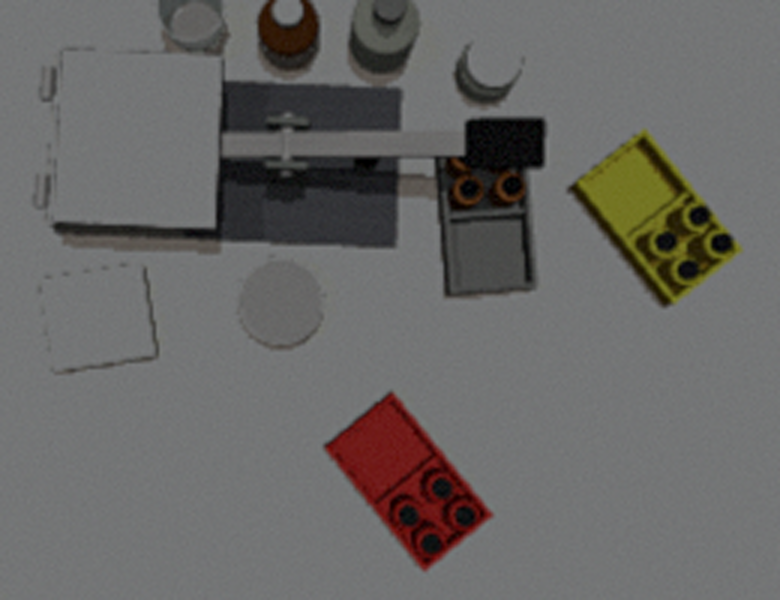

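The candidates are the grey tray at (382,195), the red one at (356,280) and the yellow one at (438,192). The grey one is meant: its bottles lie under the black pad at (388,168), and the crop confirms it. Next come the tool axes and the shifts to the well.

```bash
cat >> h.py <<'E'
from scipy.spatial.transform import Rotation as Ro
def goto(t,yaw=None):
    """tool-frame shift (mm) and spin for TCP target t; yaw = wanted direction of tool y (mod pi)"""
    o=get_obs();R=Ro.from_euler('xyz',o["eef_rot"]).as_matrix()
    s=R.T@(np.array(t)-o["ee_pos"])*1000
    ya=np.arctan2(R[1,1],R[0,1]);x=R[:,0]
    sp=None
    if yaw is not None: sp=((yaw-ya+np.pi/2)%np.pi-np.pi/2)*np.sign(x[2])
    print("t",round(o["time_s"],2),"pos",np.round(o["ee_pos"],4),"F",np.round(o["force"],1),"shift",s.round(1),"toolY ang",round(ya,3),"spin",sp,"w",round(o["grip_width"],3),"q6",round(o["qpos"][5],2), "x",x.round(3))
E
python3 -c "
from h import *
goto([.548,-.182,.2],np.pi/2+.07)"
```

```text
t 0.1 pos [0.1977 0.513  0.1985] F [-0.  -0.4  1.6] shift [  -1.  -522.5  576.8] toolY ang 1.203 spin -0.4378461274405403 w 0.094 q6 -0.07 x [-0.    -0.001 -1.   ]
```

```bash
python3 -m handwheel '[[[0,-33,37],0,1],[[0,-67,74],0,1],[[0,-100,110],0,1],[[0,-133,147],0,1],[[0,-167,184],0,1]]' 20
python3 -m handwheel '[[[0,-33,37],0,1],[[0,-67,74],0,1],[[0,-100,110],0,1],[[0,-133,147],0,1],[[0,-167,184],0,1]]'
python3 -c "
from h import *
goto([.548,-.182,.2],np.pi/2+.07)"
```

```text
time_s: 0.6
ee_pos: [0.3095, 0.2894, 0.1986]
eef_rot: [-1.637, 1.57, -2.005]
force: [1.2, 0.3, -0.7]
grip_width: 0.0573
time_s: 1.1
ee_pos: [0.4215, 0.0656, 0.1988]
eef_rot: [-1.452, 1.57, -1.819]
force: [1.3, 1.0, -0.1]
grip_width: 0.0177
t 1.1 pos [0.4215 0.0656 0.1988] F [ 1.3  1.  -0.1] shift [  -1.  -185.7  207. ] toolY ang 1.203 spin -0.4373616278379542 w 0.018 q6 -1.13 x [-0.    -0.001 -1.   ]
```

```bash
python3 -m handwheel '[[[0,-33,37],0,1],[[0,-67,74],0,1],[[0,-100,110],0,1],[[0,-133,147],0,1],[[0,-167,184],0,1]]'
python3 -m handwheel '[[[0,-18,21],-0.1,1],[[0,-18,21],-0.22,1],[[0,-18,21],-0.34,1],[[0,-18,21],-0.44,1],[[0,-18,21],-0.44,1]]'
python3 - <<'E'
from h import *
goto([.548,-.182,.2],np.pi/2+.07)
im,d=camera("wrist");cv2.imwrite("pics/w1.png",im);P=cloud("wrist",d)
Z=P[...,2];m=((Z>.002)&(Z<.012)&(abs(P[...,0]-.563)<.06)&(abs(P[...,1]+.181)<.06)).astype(np.uint8)
m=cv2.erode(m,np.ones((3,3)))
n,l,s,c=cv2.connectedComponentsWithStats(m)
for i in range(1,n):
    if s[i,4]>200:
        q=P[l==i];print(c[i],s[i,4],cv2.minAreaRect((q[:,:2]*1000).astype(np.float32)),np.median(q[:,2]))
E
```

```text
time_s: 1.6
ee_pos: [0.5335, -0.1579, 0.1987]
eef_rot: [-1.914, 1.57, -2.282]
force: [-0.4, 0.7, 0.1]
grip_width: 0.0004
time_s: 2.1
ee_pos: [0.5465, -0.1823, 0.1983]
eef_rot: [-2.863, 1.569, -2.789]
force: [-0.6, 0.1, -0.4]
grip_width: 0.0002
t 2.1 pos [ 0.5465 -0.1823  0.1983] F [-0.6  0.1 -0.4] shift [-1.7  0.2  1.5] toolY ang 1.645 spin 0.0038131118488429205 w 0.0 q6 -2.03 x [-0.001 -0.    -1.   ]
[316.59844336 200.43384261] 3469 ((566.4813232421875, -179.88478088378906), (60.53791046142578, 73.96292877197266), 4.081106185913086) 0.005789370648289938
```

View pics/w1.png

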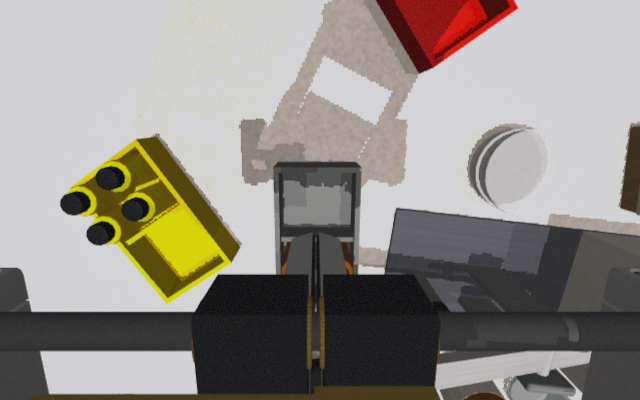

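The grey tray's empty well is under the fingers, at about (317,200), with its back wall at y≈168 px. The yellow and red trays are well off to the sides. I'll check the wrist camera's clearance to the lever pad, then descend.

```bash
python3 -c "
from h import *
print(np.round(camera_info('wrist')['extrinsics'],3).tolist())"
python3 -m handwheel '[[[35,0,1],0,1],[[70,0,1],0,1],[[100,0,1],0,1],[[115,0,1],0,1],[[120,0,1],0,1]]'
python3 -c "
from h import *
goto([.548,-.182,.028],np.pi/2+.07)"
```

```text
[[-0.071, 0.969, 0.238, 0.477], [0.997, 0.069, 0.016, -0.187], [-0.001, 0.238, -0.971, 0.385], [0.0, 0.0, 0.0, 1.0]]
time_s: 2.65
ee_pos: [0.5469, -0.182, 0.0772]
eef_rot: [3.003, 1.568, 3.072]
force: [0.7, -0.5, 0.6]
grip_width: 0.0007
t 2.65 pos [ 0.5469 -0.182   0.0772] F [ 0.7 -0.5  0.6] shift [49.2 -0.1  1.2] toolY ang 1.639 spin -0.001472243551178698 w 0.001 q6 -2.02 x [-0.003  0.    -1.   ]
```

```bash
python3 -m handwheel '[[[20,0,1],0,1],[[35,0,1],0,1],[[44,0,1],0,1],[[48,0,1],0,1],[[49,0,1],0,1]]'
python3 -m handwheel '[[[0,0,-3],0,1],[[0,0,-7],0,1],[[0,0,-12],0,1],[[0,0,-18],0,1],[[0,0,-25],0,1]]'
python3 -m handwheel '[[[0,0,-7],0,1],[[0,0,-14],0,1],[[0,0,-21],0,1],[[0,0,-28],0,1],[[0,0,-35],0,1]]'
python3 - <<'E'
from h import *
goto([.445,-.184,.028],np.pi/2+.07)
im,d=camera("top");cv2.imwrite("pics/top1.png",im[120:320,220:480])
P=cloud("top",d);Z=P[...,2];m=((Z>.03)&(Z<.055)&(abs(P[...,0]-.56)<.11)&(abs(P[...,1]+.178)<.07))
q=P[m];print(cv2.minAreaRect((q[:,:2]*1000).astype(np.float32)))
E
```

```text
time_s: 3.15
ee_pos: [0.5479, -0.182, 0.0284]
eef_rot: [3.017, 1.568, 3.086]
force: [-0.2, -0.3, 0.1]
grip_width: 0.0004
time_s: 3.65
ee_pos: [0.5231, -0.1838, 0.029]
eef_rot: [-2.939, 1.57, -2.871]
force: [4.7, 0.2, 2.6]
grip_width: 0.0004
time_s: 4.15
ee_pos: [0.4876, -0.1863, 0.029]
eef_rot: [-2.851, 1.57, -2.783]
force: [3.6, -0.9, -0.3]
grip_width: 0.0002
t 4.15 pos [ 0.4876 -0.1863  0.029 ] F [ 3.6 -0.9 -0.3] shift [  1.1   5.2 -42.3] toolY ang 1.639 spin -0.0017063112142201575 w 0.0 q6 -2.07 x [-0.001 -0.    -1.   ]
((550.1480712890625, -179.80352783203125), (143.2463836669922, 85.86717987060547), 4.223831653594971)
```

```bash
python3 -m handwheel '[[[0,0,-8],0,1],[[0,0,-16],0,1],[[0,0,-24],0,1],[[0,0,-31],0,1],[[0,0,-37],0,1]]'
python3 -m handwheel '[[[0,0,-4],0,1],[[0,0,-7],0,1],[[0,0,-9],0,1],[[0,0,-10],0,1],[[0,0,-10],0,1]]'
python3 -m handwheel '[[[0,0,3],0,1],[[0,0,5],0,1],[[0,0,8],0,1],[[-25,0,8],0,1],[[-60,0,8],0,1]]'
python3 -m handwheel '[[[-45,0,0],0,1],[[-90,0,0],0,1],[[-135,0,0],0,1],[[-175,0,0],0,1],[[-185,0,0],0,1]]'
python3 - <<'E'
from h import *
im,d=camera("top");cv2.imwrite("pics/top2.png",cv2.resize(im[120:320,220:480],None,fx=3,fy=3))
P=cloud("top",d);Z=P[...,2];m=((Z>.03)&(Z<.055)&(abs(P[...,0]-.51)<.13)&(abs(P[...,1]+.185)<.07))
r=cv2.minAreaRect((P[m][:,:2]*1000).astype(np.float32));print(r,cv2.boxPoints(r).round())
dk=(im.max(2)<40)&(Z>.18)&(Z<.22)&(abs(P[...,0]-.642)<.06)&(abs(P[...,1]+.17)<.06)
r=cv2.minAreaRect((P[dk][:,:2]*1000).astype(np.float32));print("pad",r,np.median(Z[dk]))
goto([.641,-.172,.26],np.pi/2+.047)
E
```

```text
time_s: 4.7
ee_pos: [0.4492, -0.1889, 0.0291]
eef_rot: [-3.093, 1.569, -3.025]
force: [5.2, -0.4, 0.6]
grip_width: 0.0006
time_s: 5.2
ee_pos: [0.439, -0.1896, 0.029]
eef_rot: [3.111, 1.568, -3.105]
force: [1.9, -0.8, 2.1]
grip_width: 0.0009
time_s: 5.7
ee_pos: [0.4463, -0.1884, 0.0883]
eef_rot: [2.799, 1.565, 2.867]
force: [0.8, -0.7, -0.6]
grip_width: 0.0005
time_s: 6.2
ee_pos: [0.4484, -0.1891, 0.2776]
eef_rot: [-2.234, 1.569, -2.165]
force: [-0.1, 0.1, -1.4]
grip_width: 0.0005
((476.5406188964844, -173.1146240234375), (92.20264434814453, 203.10702514648438), 83.20486450195312) [[ 370. -207.]
 [ 572. -231.]
 [ 583. -139.]
 [ 381. -115.]]
pad ((643.1384887695312, -170.9520263671875), (63.119144439697266, 40.73441696166992), 87.83000183105469) 0.20120557461499233
t 6.25 pos [ 0.4482 -0.1891  0.2767] F [-0.4  0.2  0.2] shift [ 16.4   3.9 193.5] toolY ang 1.639 spin 0.02136739605930882 w 0.0 q6 -2.11 x [-0.002 -0.001 -1.   ]
```

View pics/top2.png

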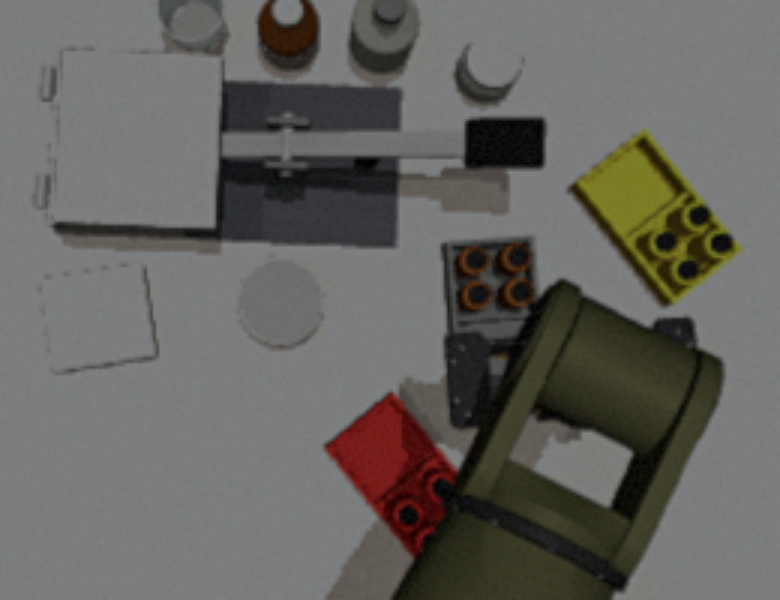

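The tray is clear: its bottle end is at crop row ~240, which is x≈0.575, about 65 mm to the robot's side of the lever line at x≈0.642. The red and yellow trays look untouched. Next I move above the pad.

```bash
python3 -m handwheel '[[[0,1,45],0.01,1],[[0,2,90],0.02,1],[[0,3,135],0.02,1],[[0,4,175],0.02,1],[[0,4,194],0.02,1]]'
python3 -m handwheel '[[[15,0,0],0,1],[[26,0,0],0,1],[[34,0,0],0,1],[[38,0,0],0,1],[[40,0,0],0,1]]'
python3 - <<'E'
from h import *
goto([.6425,-.172,.215],np.pi/2-.047)
for n in("side",):
    im,d=camera(n);cv2.imwrite("pics/s3.png",cv2.resize(im[120:290,230:480],None,fx=3,fy=3))
E
```

```text
time_s: 6.75
ee_pos: [0.6434, -0.1708, 0.2727]
eef_rot: [2.959, 1.565, 3.008]
force: [-0.1, -0.3, 0.3]
grip_width: 0.0006
time_s: 7.25
ee_pos: [0.6429, -0.171, 0.2328]
eef_rot: [2.969, 1.565, 3.018]
force: [-0.6, -0.0, 0.1]
grip_width: 0.0005
t 7.25 pos [ 0.6429 -0.171   0.2328] F [-0.6 -0.   0.1] shift [17.8 -1.  -0.4] toolY ang 1.62 spin 0.09618077268056613 w 0.0 q6 -1.93 x [-0.006  0.001 -1.   ]
```

View pics/s3.png

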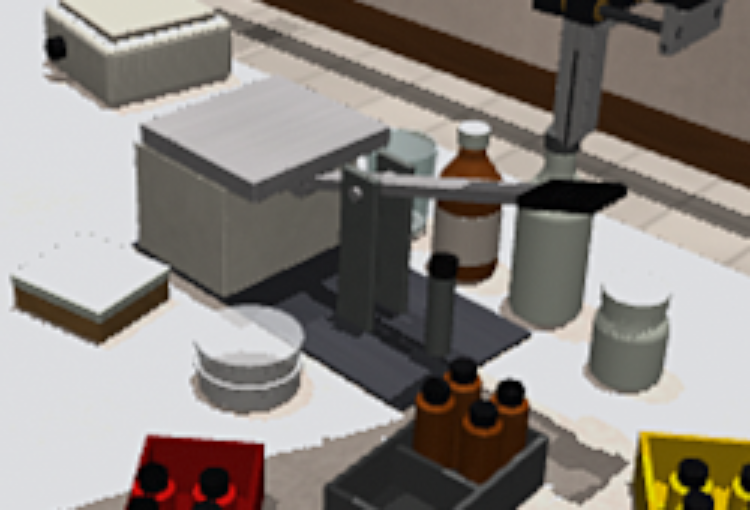

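The fingertips, at about (560,145), are just above the black pad at (570,190), and the tray stands clear below. Now the smooth press.

```bash
python3 -m handwheel '[[[4,0,0],0.04,1],[[8,-1,0],0.09,1],[[12,-1,0],0.09,1],[[17,-2,0],0.09,1],[[23,-2,0],0.09,1]]'
python3 -c "
from h import *
goto([.6425,-.180,.17])"
python3 -m handwheel '[[[7,-2,0],0,1],[[14,-4,0],0,1],[[21,-5,0],0,1],[[28,-7,0],0,1],[[35,-9,0],0,1]]'
python3 -c "
from h import *
goto([.6425,-.185,.13])"
```

```text
time_s: 7.8
ee_pos: [0.643, -0.1731, 0.2098]
eef_rot: [3.086, 1.566, 3.046]
force: [0.4, -0.7, 0.4]
grip_width: 0.0004
t 7.8 pos [ 0.643  -0.1731  0.2098] F [ 0.4 -0.7  0.4] shift [39.8 -6.9 -0.1] toolY ang 1.531 spin None w 0.0 q6 -1.85 x [-0.005  0.    -1.   ]
time_s: 8.3
ee_pos: [0.6428, -0.1829, 0.1757]
eef_rot: [-2.787, 1.568, -2.827]
force: [-2.0, -1.2, 9.4]
grip_width: 0.0003
t 8.3 pos [ 0.6428 -0.1829  0.1757] F [-2.  -1.2  9.4] shift [45.7 -2.1 -0.1] toolY ang 1.531 spin None w 0.0 q6 -1.86 x [-0.003 -0.001 -1.   ]
```

```bash
python3 -m handwheel '[[[8,-1,0],0,1],[[16,-2,0],0,1],[[24,-2,0],0,1],[[32,-2,0],0,1],[[40,-2,0],0,1]]'
python3 -m handwheel '[[[7,1,0],0,1],[[14,2,0],0,1],[[21,4,0],0,1],[[28,6,0],0,1],[[35,8,0],0,1]]'
python3 -c "
from h import *
goto([.6425,-.175,.082])"
```

```text
time_s: 8.8
ee_pos: [0.643, -0.1864, 0.1367]
eef_rot: [-1.605, 1.567, -1.646]
force: [-1.4, -6.4, 9.1]
grip_width: 0.0005
time_s: 9.3
ee_pos: [0.6437, -0.1801, 0.1023]
eef_rot: [-1.225, 1.565, -1.266]
force: [-0.3, -6.5, 6.9]
grip_width: 0.0004
t 9.3 pos [ 0.6437 -0.1801  0.1023] F [-0.3 -6.5  6.9] shift [20.3  5.1 -1.5] toolY ang 1.53 spin None w 0.0 q6 -1.85 x [ 0.002 -0.006 -1.   ]
```

```bash
python3 -m handwheel '[[[4,1,0],0,1],[[8,2,0],0,1],[[11,3,0],0,1],[[14,3,0],0,1],[[16,4,0],0,1]]'
python3 -m handwheel '[[[1,0,0],0,1],[[2,0,0],0,1],[[3,0,0],0,1],[[4,0,0],0,1],[[4,0,0],0,1]]'
python3 -c "
from h import *
goto([.6425,-.175,.082])"
```

```text
time_s: 9.8
ee_pos: [0.644, -0.1773, 0.0865]
eef_rot: [-1.19, 1.563, -1.231]
force: [-0.3, -6.2, 4.9]
grip_width: 0.0008
time_s: 10.3
ee_pos: [0.6442, -0.1772, 0.0829]
eef_rot: [-1.092, 1.563, -1.133]
force: [-1.2, 2.0, 5.4]
grip_width: 0.0005
t 10.3 pos [ 0.6442 -0.1772  0.0829] F [-1.2  2.   5.4] shift [ 0.9  2.1 -1.7] toolY ang 1.53 spin None w 0.001 q6 -1.85 x [ 0.003 -0.007 -1.   ]
```

```bash
python3 -m handwheel '[[[1,0,0],0,1],[[2,0,0],0,1],[[3,0,0],0,1],[[3,0,0],0,1],[[3,0,0],0,1]]'
python3 -c "
from h import *
goto([.6425,-.175,.082])"
```

```text
time_s: 10.8
ee_pos: [0.6444, -0.1771, 0.0803]
eef_rot: [-0.987, 1.563, -1.028]
force: [-0.7, 1.5, 5.8]
grip_width: 0.0002
t 10.8 pos [ 0.6444 -0.1771  0.0803] F [-0.7  1.5  5.8] shift [-1.8  2.  -2. ] toolY ang 1.53 spin None w 0.0 q6 -1.85 x [ 0.004 -0.007 -1.   ]
```

```bash
python3 -m handwheel '[[[1,0,0],0,1],[[1,0,0],0,1],[[2,0,0],0,1],[[2,0,0],0,1],[[2,0,0],0,1]]'
python3 -m handwheel '[[[1,0,0],0,1],[[1,0,0],0,1],[[2,0,0],0,1],[[2,0,0],0,1],[[2,0,0],0,1]]'
python3 - <<'E'
from h import *
goto([.6425,-.175,.082])
im,d=camera("side");cv2.imwrite("pics/s4.png",cv2.resize(im[120:290,230:480],None,fx=3,fy=3))
P=cloud("side",d)
im,d=camera("top");T=cloud("top",d)
m=(abs(T[...,0]-.658)<.06)&(T[...,1]>.09)&(T[...,1]<.2)&(T[...,2]>.125)
q=T[m];A=np.c_[q[:,:2],np.ones(len(q))];k=np.linalg.lstsq(A,q[:,2],rcond=None)[0];print("flap slope",np.arctan(-k[1]))
E
```

```text
time_s: 11.3
ee_pos: [0.6446, -0.177, 0.0786]
eef_rot: [-0.898, 1.562, -0.938]
force: [-1.2, 2.9, 6.0]
grip_width: 0.0002
time_s: 11.8
ee_pos: [0.6449, -0.177, 0.077]
eef_rot: [-0.812, 1.562, -0.852]
force: [-0.6, 1.4, 5.7]
grip_width: 0.0003
t 11.8 pos [ 0.6449 -0.177   0.077 ] F [-0.6  1.4  5.7] shift [-5.   1.9 -2.4] toolY ang 1.531 spin None w 0.0 q6 -1.85 x [ 0.006 -0.007 -1.   ]
flap slope 0.3541888699257878
```

View pics/s4.png

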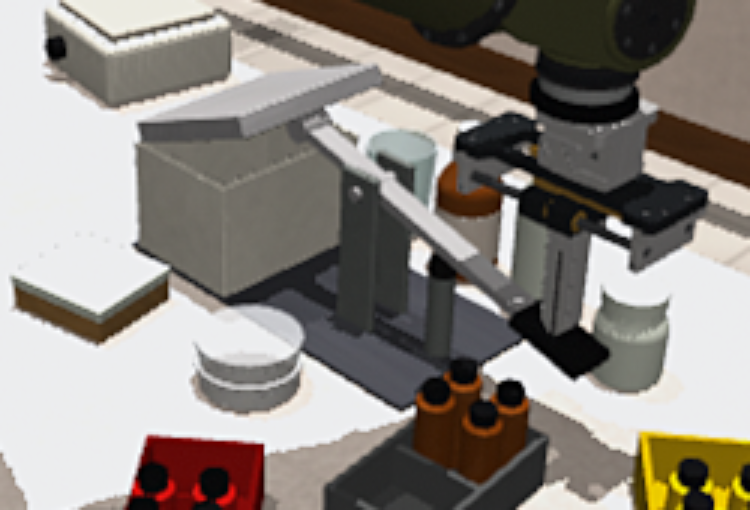

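The lever is most of the way down, with the flap slope near 0.35 against 0.42 and no rise in force, so the stop isn't reached yet. I keep pressing gently.

```bash
python3 -m handwheel '[[[1,0,0],0,1],[[2,0,0],0,1],[[3,0,0],0,1],[[4,0,0],0,1],[[4,0,0],0,1]]'
python3 -m handwheel '[[[1,0,0],0,1],[[2,0,0],0,1],[[3,0,0],0,1],[[4,0,0],0,1],[[4,0,0],0,1]]'
```

```text
time_s: 12.4
ee_pos: [0.6452, -0.1769, 0.0733]
eef_rot: [-0.727, 1.561, -0.767]
force: [-0.5, 1.7, 5.0]
grip_width: 0.0005
time_s: 12.9
ee_pos: [0.6456, -0.1769, 0.0697]
eef_rot: [-0.648, 1.56, -0.687]
force: [-0.8, 2.4, 4.9]
grip_width: 0.0005
```

```bash
cat > chk.py <<'E'
from h import *
import sys
goto([.6425,-.175,.07])
im,d=camera("top");T=cloud("top",d);X,Y,Z=T[...,0],T[...,1],T[...,2]
def sl(m,n):
    q=T[m];k=np.polyfit(q[:,1],q[:,2],1);r=abs(q[:,2]-np.polyval(k,q[:,1]))
    q=q[r<2*np.median(r)+.001];k=np.polyfit(q[:,1],q[:,2],1);print(n,len(q),"angle",np.arctan(k[0]).round(3))
sl((abs(X-.658)<.06)&(Y>.09)&(Y<.195)&(Z>.125),"flap")
E
python3 - <<'E'
exec(open("chk.py").read())
im,d=camera("side");S=cloud("side",d);np.save("pics/s5.npy",d);cv2.imwrite("pics/s5.png",im)
T=S
# bar points seen from the side: between cheeks and pad
xs=.6516+.047*(S[...,1]-.015)
m=(abs(S[...,0]-xs)<.012)&(S[...,1]>-.13)&(S[...,1]<-.02)&(S[...,2]>.05)&(S[...,2]<.17)
sl(m,"bar")
for y in np.arange(-.19,0,.02):
    k=m&(abs(S[...,1]-y)<.01)
    if k.any(): print(round(y,2),k.sum(),np.percentile(S[...,2][k],[50,95]).round(3))
E
```

```text
t 12.9 pos [ 0.6456 -0.1769  0.0697] F [-0.8  2.4  4.9] shift [-0.3  1.8 -3.2] toolY ang 1.532 spin None w 0.001 q6 -1.85 x [ 0.008 -0.007 -1.   ]
flap 1481 angle -0.387
bar 487 angle 0.286
-0.13 43 [0.088 0.092]
-0.11 80 [0.094 0.098]
-0.09 78 [0.1   0.105]
-0.07 188 [0.086 0.11 ]
-0.05 106 [0.11  0.117]
-0.03 77 [0.119 0.124]
```

The flap is at 0.387 and the bar tilt is about 0.31, so roughly 7 mm remain.

```bash
python3 -m handwheel '[[[1,0,0],0,1],[[2,0,0],0,1],[[3,0,0],0,1],[[4,0,0],0,1],[[5,0,0],0,1]]'
python3 -m handwheel '[[[1,0,0],0,1],[[2,0,0],0,1],[[3,0,0],0,1],[[3,0,0],0,1],[[3,0,0],0,1]]'
python3 chk.py
```

```text
time_s: 13.5
ee_pos: [0.646, -0.177, 0.0652]
eef_rot: [-0.58, 1.559, -0.619]
force: [0.0, 1.1, 6.4]
grip_width: 0.0001
time_s: 14.0
ee_pos: [0.6463, -0.177, 0.0625]
eef_rot: [-0.542, 1.558, -0.581]
force: [0.7, 1.4, 4.7]
grip_width: 0.0007
t 14.0 pos [ 0.6463 -0.177   0.0625] F [0.7 1.4 4.7] shift [-7.6  1.8 -3.8] toolY ang 1.532 spin None w 0.001 q6 -1.85 x [ 0.01  -0.007 -1.   ]
flap 1494 angle -0.398
```

```bash
python3 -m handwheel '[[[1,0,0],0,1],[[2,0,0],0,1],[[3,0,0],0,1],[[4,0,0],0,1],[[4,0,0],0,1]]'
python3 -m handwheel '[[[1,0,0],0,1],[[2,0,0],0,1],[[3,0,0],0,1],[[3,0,0],0,1],[[3,0,0],0,1]]'
python3 chk.py
```

```text
time_s: 14.55
ee_pos: [0.6468, -0.177, 0.0615]
eef_rot: [-0.497, 1.556, -0.536]
force: [-10.7, 5.6, 27.9]
grip_width: 0.0007
time_s: 15.05
ee_pos: [0.6472, -0.1774, 0.0614]
eef_rot: [-0.482, 1.554, -0.52]
force: [-10.6, 3.3, 26.3]
grip_width: 0.0006
t 15.05 pos [ 0.6472 -0.1774  0.0614] F [-10.6   3.3  26.3] shift [-8.7  2.1 -4.7] toolY ang 1.533 spin None w 0.001 q6 -1.85 x [ 0.014 -0.008 -1.   ]
flap 1490 angle -0.396
```

The force rose to 26 N with no further travel, so that is the stop. I ease the push a little, check the flap against its shut baseline, and view.

```bash
python3 -m handwheel '[[[2,0,0],0,1],[[2,0,0],0,1],[[2,0,0],0,1],[[2,0,0],0,1],[[2,0,0],0,1]]'
python3 - <<'E'
exec(open("chk.py").read())
cv2.imwrite("pics/t6.png",cv2.resize(im[90:320,220:480],None,fx=2.5,fy=2.5))
T=cloud("top",np.load("pics/top0.npy"));X,Y,Z=T[...,0],T[...,1],T[...,2]
sl((abs(X-.658)<.06)&(Y>.09)&(Y<.195)&(Z>.125),"flap at start")
im,d=camera("side");T=S=cloud("side",d);cv2.imwrite("pics/s6.png",cv2.resize(im[120:290,230:480],None,fx=3,fy=3))
xs=.6516+.047*(S[...,1]-.015)
m=(abs(S[...,0]-xs)<.012)&(S[...,1]>-.135)&(S[...,1]<-.02)&(S[...,2]>.075)&(S[...,2]<.17)
b=[(y,np.percentile(S[...,2][m&(abs(S[...,1]-y)<.005)],90)) for y in np.arange(-.13,-.03,.01)]
print("bar",np.arctan(np.polyfit(*zip(*b),1)[0]))
E
```

```text
time_s: 15.6
ee_pos: [0.6475, -0.1777, 0.0614]
eef_rot: [-0.478, 1.553, -0.516]
force: [-8.2, 2.4, 20.6]
grip_width: 0.0004
t 15.6 pos [ 0.6475 -0.1777  0.0614] F [-8.2  2.4 20.6] shift [-8.7  2.4 -5. ] toolY ang 1.533 spin None w 0.0 q6 -1.85 x [ 0.016 -0.009 -1.   ]
flap 1465 angle -0.391
flap at start 1537 angle 0.002
bar 0.3406888706775056
```

View pics/s6.png

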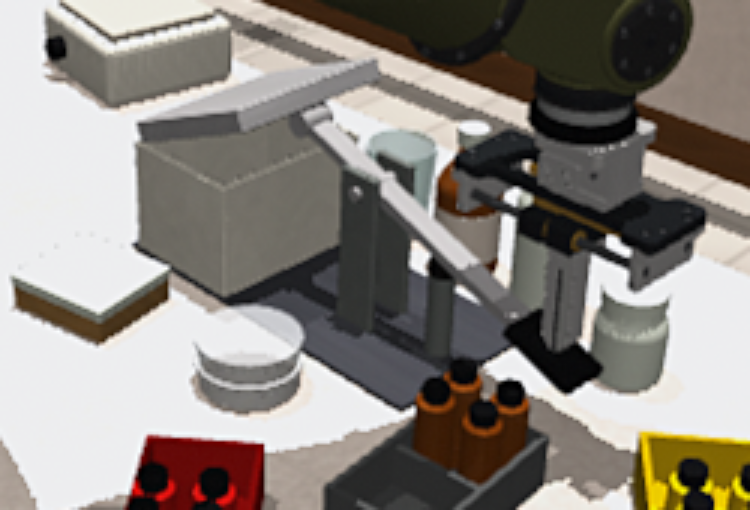

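View pics/t6.png

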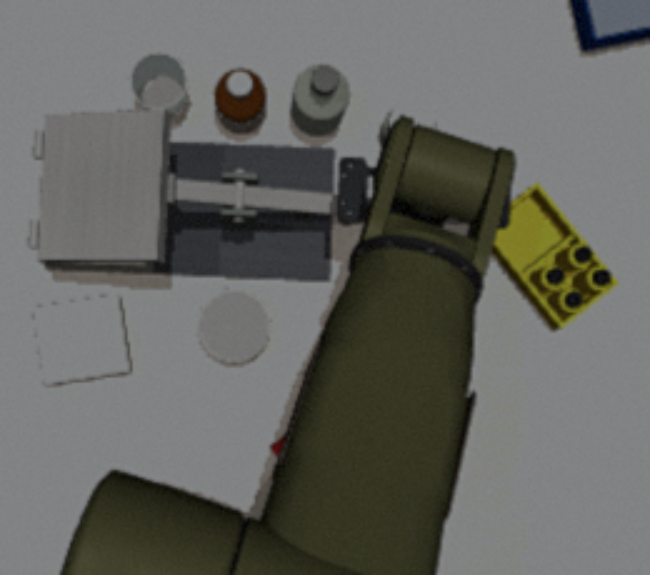

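```bash
python3 -c "
from h import *
hand_in();goto([.6425,-.175,.07])"
```

```text
the job is handed in; nothing more can be done
the job is handed in; nothing more can be done
```

The tray is clear of the lever, the lever is pressed down to its stop with the flap raised, and I handed in with the closed fingers still holding it.

- **Tray:** I drew the grey tray about 90 mm toward the robot with the closed fingertips in its empty compartment. Its bottle end now lies about 65 mm to the robot's side of the lever line (24 mm was needed), and it stayed flat.
- **Lever:** I pressed the pad from 201 mm height until travel stopped and the force rose from about 5 N to 26 N. I then eased off to a steady push of about 20 N down. The bar's tilt measured 0.34 rad against 0.35 at the stop.
- **Flap:** It measured 0.39–0.40 rad, a little under the stated "about 0.42". I put that down to depth-camera error, because the force jump and the bar tilt both say the lever is at its stop.
- **Disagreement:** The fingertips ended about 47 mm above the bench by my reckoning, lower than the 68 mm stated for the pad. I did not resolve this difference. There was also about 8 N of sideways force at the end.
- **Bystanders:** The bystanders and the yellow and red trays look unmoved in the last pictures. The arm hid the tray, the jar and most of the red tray from above, so I judged those from the side view. I did not measure any of them.

The clock read about 15.7 s at hand-in, and no verdict was reported.

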